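# Clamp a brush blank with the star wheel

### The arm

A 6-joint arm with a two-finger parallel gripper is mounted at the origin on a cart in front of the work surface, level with it; the furniture and walls round the work are solid. World frame = base frame: x ahead of the robot, y to its left, z up, the work surface at z = 0. Lengths are in m, angles in rad, forces in N, time in s.
With the tool pointing down it reaches from about 0.35 to 0.975 m from the base axis. Payload 4.9 kg.
Tool frame: the origin (TCP) lies on the front face of the gripper's body, between the roots of the fingers; the fingertips stand ctrl.finger_overhang ahead of it and the grasp point (between the pads) lies 54 mm ahead of it (ctrl.finger_overhang is the distance from the TCP to the fingertips, in m); z points along the fingers, y is the line along which they close (so a half turn about z gives the same grasp; the last joint's range is limited). The gripper opens to 85 mm and grips with 20 to 120 N. Pads are 22 mm wide; open, the fingers measure 114 mm over their backs; the gripper's body (76 mm by 85 mm) begins 54 mm behind the grasp point. The pads swing forward as they close: fully open they stand 13 mm farther back than shut.
Start: joints at [1.228, 0.053, 1.613, -0, 1.476, -0.119], TCP at [0.139, 0.609, 0.304] pointing down, gripper open.
Joint ranges: [-3.01, 3.01], [-1.01, 2.22], [0.06, 2.58], [-1.02, 4.17], [0.09, 2.62], [-3.14, 3.14]. Speed limits (rad/s): [2.57, 2.57, 3.14, 3.14, 3.14, 3.14].

### API

Orientations are given as a rotation vector (axis times angle).
In Python, from station import ctrl, vision gives the robot as it stands. The module is installed in compiled form; this text tells all that it offers.
- The arm moves only by the tool drive_tool, never from a script. Its argument "rows" is a list of rows, each a list of 2 entries, a list of its own where there are three numbers: the shift along the tool's x, y, z in m, then the turn about the tool's z in rad. A call has 1 to 10 rows; each row shifts and turns the commanded pose from where the row before left it, along the tool's axes as they then stand; what a row does not reach is not made up. A row lasts 1/10 s, in which the tool goes at most 50 mm and 8.59 degrees, less where a joint would pass 70% of its speed; a pose out of reach is approached as far as the arm can. A call with a gripper value outside its range is refused whole. "jaw" is the closure, from 0 (fully open) to 1 (shut), set as the call begins (left out, the last holds). The fingers move at their own pace and stop on an object; "grip_force" is the grip in N (left out, the last holds). Time passes only in rows, so rows that do not move let the fingers close. It gives the time, the measured TCP pose, the force, the opening and the grip force at its end, in the units of the state.
- ctrl.get_obs(): the state, without advancing time (a new reading comes with each control period).
- vision.get_image(name): name is "scene" or "top"; returns a dict with "image" (400x640x3 uint8, blue, green, red), "vertical_fov" (degrees; the focal length in pixels is half the picture's height over the tangent of half this angle, whatever the lens; pixels are square), "cx", "cy" (the principal point, pixels), "R" (3x3) and "t" (3): a world point X has camera coordinates R X + t. Camera axes: x right, y down, z forward; pixel columns grow to the right and rows downward; lengths in m; the calibration is good to about 2 mm. A picture is of the moment at which its call begins. There is no depth.
- ctrl.finish_job(): hands the job in; it is judged then, once.
The state is a dict: "t": time; "q": joint angles; "dq": joint speeds; "effort": joint torques, N m; "tool_pos": TCP position; "tool_rot": TCP orientation; "contact_force": force on the tool from outside, world axes, zero at the start; "wrist_torque": the same for the moment, N m; "opening": finger opening in m; "grip_force": force on a finger pad.
Only numpy, scipy, OpenCV 4.12 (cv2) and the standard library are available. Lean on these libraries where they do the work, as an engineer would, in place of code of your own. Each camera call takes 0.05 s, during which the arm holds its last target. There are 200 camera calls.

### The job

Clamp the loose brush blank against the wooden fence of the rack clamp: with a finger, push the spokes of the star wheel round clockwise (seen from above), a few strokes if need be, until the blank is pressed against the fence and the spring stem of the clamp pad is pushed in so far that its red band has gone into the sleeve, while its yellow band still shows in full. Only push the spokes, gently, without gripping them; do not touch the blank, let it lie flat on the board, and leave the other things on the table where they are.

Things in the scene. Friction and masses are not known exactly. Their poses are not given: they have to be found in the camera images.
- clamp_jig: Rack clamp fixed to the table: plywood board 18 mm thick, from x=-85 to +50 and y=-130 to +130 mm. Origin: on its underside; x away from the robot, y left. Blue gearbox 96 x 60 mm at x=-24, y=+65 mm, its top collar at z=60 mm; nothing but the wheel stands higher. Wheel axis at x=-42, y=+65 mm. The pad's stem runs along y at x=0, z=31 mm; a rack bar sticks out on the other side, to y=+153 mm.
- star_wheel: Four steel spokes 10 mm thick, 90 degrees apart, no rim, black 18 mm balls on the ends (centres 70 mm from the axis); hub 36 mm wide, 24 mm high. Origin: on the upright axis at mid-height of the spokes, 82 mm above the table. Spokes lie along the body's +x, +y, -x, -y and turn with it. Pushing a spoke 55 mm from the axis takes 5 to 10 N; over 30 N is too much. It stays where it is left.
- wheel_shaft (a joint): Angle of the star wheel, rad: 0 = jaw fully back, grows clockwise seen from above, stop at 3.5. Each rad moves the jaw's sleeve 20 mm towards the fence (rack and pinion). The pad meets a blank lying against the fence at about 2.0 rad; the job is done between about 2.4 and 2.75 rad.
- spring_pad (a joint): How far the spring stem is pushed into its sleeve, m: 0 = out, 0.024 = bottomed. The stem, 19 mm thick, has from sleeve to pad a red, a green and a yellow band, each 8 mm wide: red is hidden from 0.008 on, yellow begins to go in at 0.016. The spring presses with 3 N at first, 8 N at 0.016.
- fence: Dark wooden fence fixed on the board, 90 (x) x 14 (y) x 24 mm high, at the jig's y=-112 mm (the face towards the pad at y=-105 mm). Origin: centre of its underside, on the board. Close behind the jig a wooden crate, 165 mm high, fills world x above 0.54 where y is below -0.30: keep the gripper clear of it.
- brush_blank: Loose brush blank of olive wood, 228 x 56 x 22 mm, 0.1 kg, lying on the board along the jig's x between pad and fence, handle towards the robot, head away. Origin: underside, mid-length; x runs from the handle to the head, z up. To be pushed by the clamp pad only.
- sanding_block: Bystander: brown sanding block 64x108x31 mm, on the table left of the jig. Origin: centre of the underside.
- tape_measure: Bystander: yellow tape measure 37x69x63 mm. Origin: centre of the underside.
- screwdriver: Bystander: screwdriver with red handle, 188 mm long. Origin: centre of the underside.

How it is judged:
By the outcome, as a careful person would: the job done as asked, in the order asked, and still so for the second after the job is handed in, with the robot touching nothing.
It also fails if it takes over 61 s, if anything falls off the work surface, if the arm or the gripper's body presses on something with over 40 N, if the wrist force passes 120 N, or if a joint passes its speed limit or range.

## Working session

There is one attempt and no reset: what is moved stays moved. The work goes in short steps, Python scripts to look and compute and a tool call to move; the robot and the scene stay as the last step left them, time stands still between calls to the robot, and variables do not carry over. Pictures are saved under pics/ and viewed, at most 10 in all, crops included, and the job is handed in when it is done.

Besides the shell and the picture viewer there is one more tool, called after "Call:" as a command line: name --argument value ..., lists and objects as JSON in quotes. drive_tool: Moves the arm, as the interface text tells. Its arguments: {"type":"object","properties":{"rows":{"type":"array","items":{"type":"array"}},"jaw":{"type":"number"},"grip_force":{"type":"number"}},"required":["rows"]}

```bash
mkdir -p pics; cat > h.py <<'E'
import numpy as np, cv2
from station import ctrl, vision
from scipy.spatial.transform import Rotation as Ro
def cam(n):
    d=vision.get_image(n); f=200/np.tan(np.radians(d["vertical_fov"])/2)
    return d,f
def ray(d,f,u,v,z):
    R=np.array(d["R"]);t=np.array(d["t"]);c=-R.T@t
    r=R.T@np.array([(u-d["cx"])/f,(v-d["cy"])/f,1]); return c+r*(z-c[2])/r[2]
def proj(d,f,X):
    p=np.array(d["R"])@np.array(X)+np.array(d["t"]); return d["cx"]+f*p[0]/p[2],d["cy"]+f*p[1]/p[2]
E
python3 - <<'E'
from h import *
for n in("scene","top"):
    d,f=cam(n);cv2.imwrite(f"pics/{n}0.png",d["image"]);print(n,f,d["cx"],d["cy"],-np.array(d["R"]).T@d["t"]); print(np.round(d["R"],3))
print(ctrl.get_obs(),ctrl.finger_overhang)
E
```

```text
scene 472.0771752801441 319.1266067113043 194.35269643484796 [-0.26895607 -1.01077408  0.74062079]
[[ 0.735 -0.678 -0.005]
 [-0.348 -0.37  -0.861]
 [ 0.582  0.635 -0.508]]
top 471.29488992004207 328.1707147513763 202.25849846666864 [ 0.23116512 -0.15292521  1.46120793]
[[-0.021 -1.    -0.004]
 [-0.977  0.021 -0.211]
 [ 0.211 -0.    -0.978]]
{'t': 0.1, 'q': array([ 1.22800914e+00,  5.33137970e-02,  1.61416596e+00,  9.83253157e-06,
        1.47600072e+00, -1.19002086e-01]), 'dq': array([-0.00047224,  0.00129684, -0.00570646,  0.00029613, -0.00136589,
       -0.00091655]), 'effort': array([ 4.23509914e-05, -3.94899988e+01, -3.71363425e+01, -1.17163440e-04,
        3.86559666e-03, -5.78669699e-06]), 'tool_pos': array([0.13855403, 0.60900629, 0.30276606]), 'tool_rot': array([-3.50739787e-01, -3.12150661e+00,  2.88277400e-03]), 'contact_force': array([-0.60047821,  0.40687572,  0.24158753]), 'wrist_torque': array([-0.0457567 , -0.03279248,  0.02909611]), 'grip_force': 0.0, 'opening': 0.08547369383443429} 0.0726
```

View pics/top0.png

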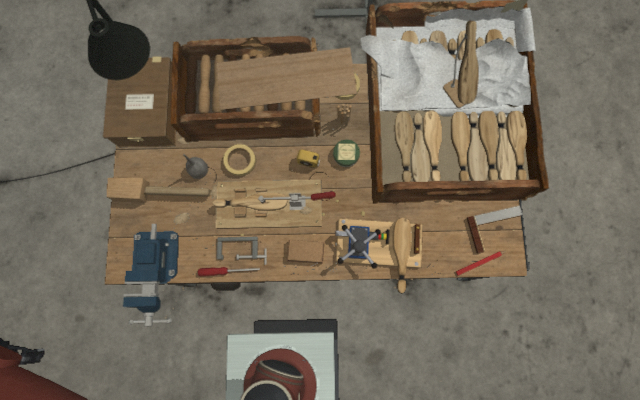

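View pics/scene0.png

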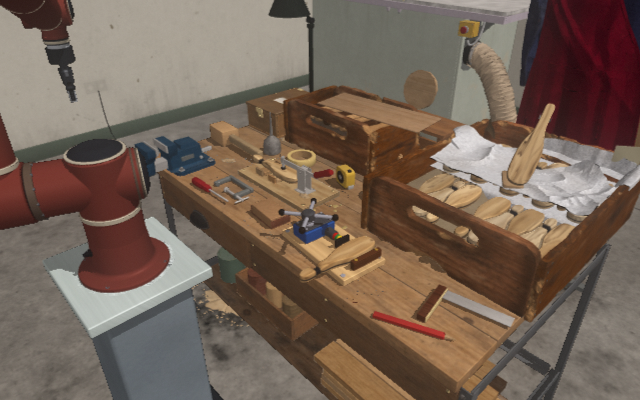

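```bash
python3 - <<'E'
from h import *
d,f=cam("top");im=d["image"]
cv2.imwrite("pics/c1.png",cv2.resize(im[205:300,325:435],None,fx=6,fy=6,interpolation=cv2.INTER_CUBIC))
d2,f2=cam("scene");cv2.imwrite("pics/c2.png",cv2.resize(d2["image"][190:290,260:390],None,fx=6,fy=6,interpolation=cv2.INTER_CUBIC))
print(proj(d,f,[0,0,0]))
E
```

```text
(np.float64(279.55716866001313), np.float64(385.6048094834365))
```

View pics/c1.png

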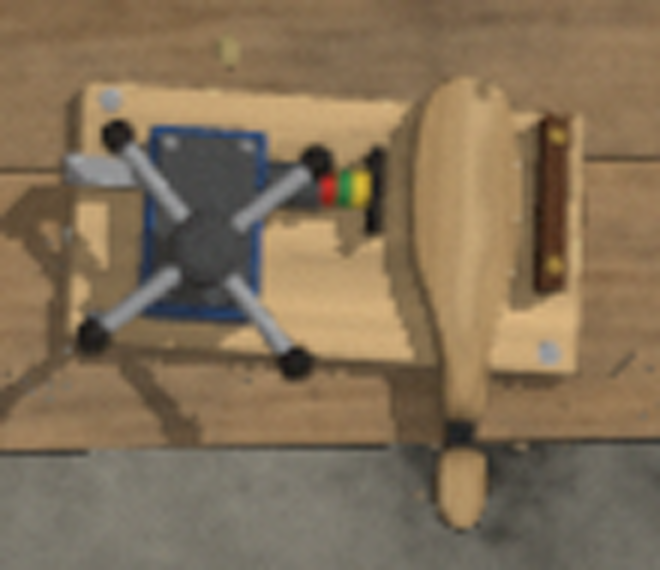

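View pics/c2.png

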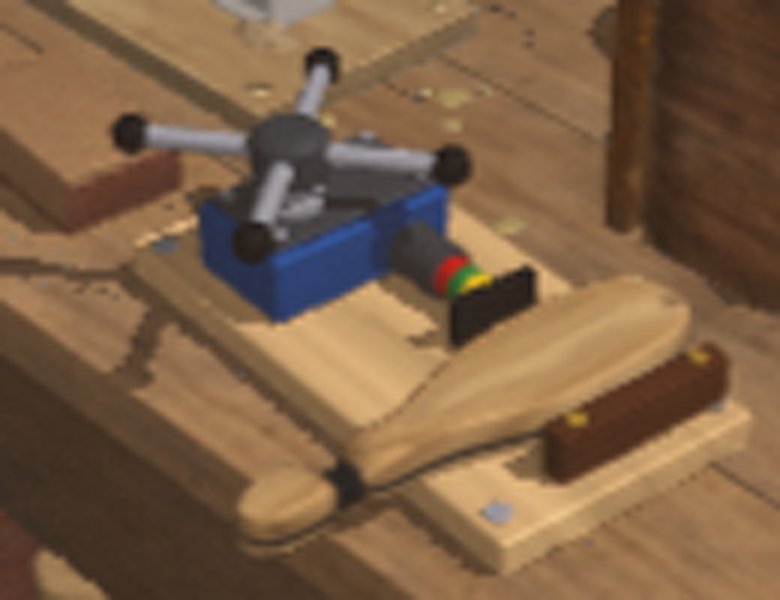

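Top crop (6x, offset 325,205): balls at (118,135), (316,160), (92,335), (295,362); pad at x≈375, stem's three bands fully visible; blank between pad and fence; board corners (85,85), (582,118), (575,372), (70,345). The crate isn't near the wheel.

```bash
python3 - <<'E'
from h import *
d,f=cam("top")
P=lambda x,y,z: ray(d,f,325+(x+.5)/6-.5,205+(y+.5)/6-.5,z)
B=np.array([P(x,y,.082)[:2] for x,y in[(118,135),(316,160),(295,362),(92,335)]]);c=B.mean(0)
print(c,[(np.hypot(*(b-c)).round(4),np.degrees(np.arctan2(*(b-c)[::-1])).round(1)) for b in B])
C=np.array([P(x,y,.018)[:2] for x,y in[(85,85),(582,118),(575,372),(70,345)]]);print(C, np.linalg.norm(np.diff(C,axis=0),axis=1))
e=C[0]+C[3]-C[1]-C[2];yaw=np.arctan2(e[1],e[0])-np.pi/2;print("yaw",np.degrees(yaw))
m=C.mean(0);R=np.array([[np.cos(yaw),-np.sin(yaw)],[np.sin(yaw),np.cos(yaw)]])
o=m-R@[-.0175,0];print("org",o,"wheel",o+R@[-.042,.065])
o=ctrl.get_obs();print(o["t"],Ro.from_rotvec(o["tool_rot"]).as_matrix().round(3))
E
```

```text
[ 0.39563475 -0.24071945] [(np.float64(0.0698), np.float64(36.1)), (np.float64(0.0699), np.float64(-53.2)), (np.float64(0.0703), np.float64(-143.7)), (np.float64(0.0701), np.float64(126.4))]
[[ 0.48884854 -0.18542713]
 [ 0.46605956 -0.44159203]
 [ 0.33591745 -0.42991831]
 [ 0.35491792 -0.17439931]] [0.25717658 0.13066462 0.25622446]
yaw -4.669009716970295
org [ 0.42887779 -0.30925868] wheel [ 0.39230813 -0.24105561]
0.25 [[-0.975  0.222 -0.   ]
 [ 0.222  0.975 -0.001]
 [ 0.    -0.001 -1.   ]]
```

Call:
drive_tool --rows '[[[-0.0354, -0.0288, 0], 0], [[-0.0354, -0.0288, 0], 0], [[-0.0354, -0.0288, 0], 0], [[-0.0354, -0.0288, 0], 0], [[-0.0354, -0.0288, 0], 0], [[-0.0354, -0.0288, 0], 0], [[-0.0354, -0.0288, 0], 0], [[-0.0354, -0.0288, 0], 0], [[-0.0354, -0.0288, 0], 0], [[-0.0354, -0.0288, 0], 0]]' --jaw 1

```text
t: 1.25
tool_pos: [0.4207, 0.2484, 0.304]
tool_rot: [0.351, 3.121, 0.001]
contact_force: [1.2, 0.5, 0.6]
opening: 0.0002
grip_force: 0.0
```

Call:
drive_tool --rows '[[[0, 0, 0], 0.0709], [[0, 0, 0], 0.0709], [[0, 0, 0], 0.0709], [[0, 0, 0], 0.0709], [[0, 0, 0], 0.0709], [[0, 0, 0], 0.0709], [[0, 0, 0], 0.0709], [[0, 0, 0], 0.0709], [[0, 0, 0], 0.0709], [[0, 0, 0], 0.0709]]'

```text
t: 2.25
tool_pos: [0.4199, 0.25, 0.3038]
tool_rot: [-1.417, -2.804, 0.0]
contact_force: [-0.3, 0.3, 0.2]
opening: -0.0001
grip_force: 0.0
```

```bash
cat >> h.py <<'E'
def to(x,y,z,off=0):
    o=ctrl.get_obs();R=Ro.from_rotvec(o["tool_rot"]).as_matrix();p=o["tool_pos"]
    print("t",o["t"],"pos",p.round(4),"yang",np.degrees(np.arctan2(R[1,1],R[0,1])).round(2),"zax",R[:,2].round(3),"open",o["opening"],"F",o["contact_force"].round(1),"d",(R.T@(np.array([x,y,z])-p)).round(4))
E
python3 -c "
from h import *
to(.411,-.1885,.24); print(ctrl.finger_overhang, ctrl.get_obs()['q'].round(3))"
```

```text
t 2.25 pos [0.4199 0.25   0.3038] yang 36.39 zax [-0. -0. -1.] open -6.110061077198429e-05 F [-0.3  0.3  0.2] d [-0.3477 -0.2672  0.0638]
0.0726 [ 0.385 -0.283  1.921  0.     1.503 -0.25 ]
```

Call:
drive_tool --rows '[[[-0.0348, -0.0267, 0.0064], 0], [[-0.0348, -0.0267, 0.0064], 0], [[-0.0348, -0.0267, 0.0064], 0], [[-0.0348, -0.0267, 0.0064], 0], [[-0.0348, -0.0267, 0.0064], 0], [[-0.0348, -0.0267, 0.0064], 0], [[-0.0348, -0.0267, 0.0064], 0], [[-0.0348, -0.0267, 0.0064], 0], [[-0.0348, -0.0267, 0.0064], 0], [[-0.0348, -0.0267, 0.0064], 0]]'

```text
t: 3.25
tool_pos: [0.4123, -0.1904, 0.2398]
tool_rot: [1.413, 2.805, 0.0]
contact_force: [0.4, 0.4, -0.2]
opening: 0.0001
grip_force: 0.0
```

Call:
drive_tool --rows '[[[0, 0, 0], 0], [[0, 0, 0], 0]]'

```text
t: 3.45
tool_pos: [0.4124, -0.1892, 0.2396]
tool_rot: [-1.416, -2.803, -0.001]
contact_force: [0.4, 0.0, -0.5]
opening: 0.0002
grip_force: 0.0
```

```bash
python3 - <<'E'
from h import *
to(.411,-.1885,.141)
d2,f2=cam("scene");cv2.imwrite("pics/c3.png",cv2.resize(d2["image"][120:290,220:400],None,fx=3.5,fy=3.5,interpolation=cv2.INTER_CUBIC))
E
```

```text
t 3.45 pos [ 0.4124 -0.1892  0.2396] yang 36.42 zax [-0.001  0.001 -1.   ] open 0.00017567843261877774 F [ 0.4  0.  -0.5] d [ 0.0012 -0.0007  0.0986]
```

View pics/c3.png

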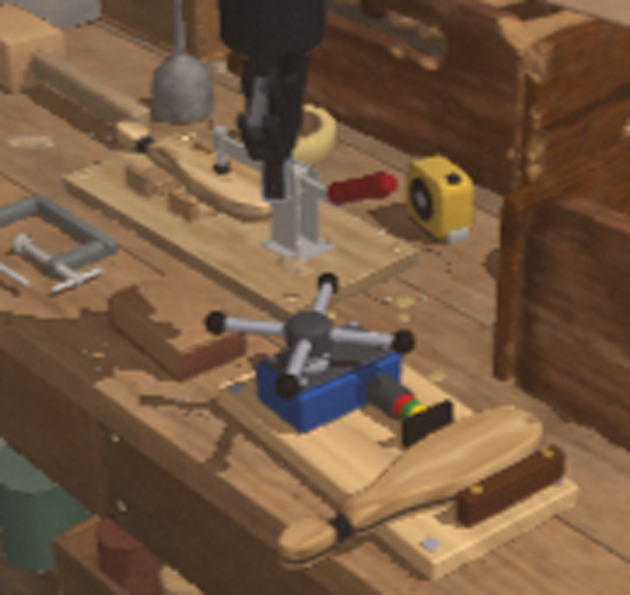

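The scene crop shows the shut gripper (tip at about (272,195)) above the gap between the far and right-hand spokes; the wheel is untouched. I go straight down.

Call:
drive_tool --rows '[[[0.0012, -0.0007, 0.016], 0], [[0, 0, 0.016], 0], [[0, 0, 0.016], 0], [[0, 0, 0.016], 0], [[0, 0, 0.016], 0], [[0, 0, 0.0106], 0], [[0, 0, 0.008], 0], [[0, 0, 0], 0], [[0, 0, 0], 0]]'

```text
t: 4.4
tool_pos: [0.4118, -0.1879, 0.1418]
tool_rot: [1.412, 2.806, -0.0]
contact_force: [-0.8, 0.0, -0.3]
opening: -0.0003
grip_force: 0.0
```

Call:
drive_tool --rows '[[[-0.003, 0, 0], 0], [[-0.003, 0, 0], 0], [[-0.003, 0, 0], 0], [[-0.003, 0, 0], 0], [[-0.002, 0, 0], 0], [[-0.002, 0, 0], 0], [[0, 0, 0], 0]]'

```text
t: 5.1
tool_pos: [0.4211, -0.2011, 0.1413]
tool_rot: [-1.413, -2.806, 0.0]
contact_force: [0.2, -0.9, -0.2]
opening: -0.0
grip_force: 0.0
```

```bash
python3 - <<'E'
from h import *
to(.394,-.241,.1406)
E
```

```text
t 5.1 pos [ 0.4211 -0.2011  0.1413] yang 36.54 zax [-0.  0. -1.] open -3.0080877895890677e-05 F [ 0.2 -0.9 -0.2] d [-0.0159 -0.0455  0.0007]
```

Call:
drive_tool --rows '[[[-0.00227, 0.00074, 0], 0.05], [[-0.00227, 0.00074, 0], 0.05], [[-0.00227, 0.00074, 0], 0.05], [[-0.00227, 0.00074, 0], 0.05], [[-0.00227, 0.00074, 0], 0.05], [[-0.00227, 0.00074, 0], 0.05], [[-0.00227, 0.00074, 0], 0.05], [[-0.00227, 0.00074, 0], 0.05], [[-0.00227, 0.00074, 0], 0.05], [[-0.00227, 0.00074, 0], 0.05]]'

```text
t: 6.1
tool_pos: [0.4364, -0.217, 0.1411]
tool_rot: [-2.063, -2.364, -0.004]
contact_force: [-1.8, 6.0, 3.9]
opening: 0.0001
grip_force: 3.2
```

Call:
drive_tool --rows '[[[-0.00227, 0.00074, 0], 0.05], [[-0.00227, 0.00074, 0], 0.05], [[-0.00227, 0.00074, 0], 0.05], [[-0.00227, 0.00074, 0], 0.05], [[-0.00227, 0.00074, 0], 0.05], [[-0.00227, 0.00074, 0], 0.05], [[-0.00227, 0.00074, 0], 0.05], [[-0.00227, 0.00074, 0], 0.05], [[-0.00227, 0.00074, 0], 0.05], [[-0.00227, 0.00074, 0], 0.05]]'

```text
t: 7.1
tool_pos: [0.4423, -0.2399, 0.1411]
tool_rot: [-2.584, -1.78, -0.004]
contact_force: [1.8, 5.9, 1.8]
opening: 0.0002
grip_force: 3.4
```

```bash
python3 - <<'E'
from h import *
to(.394,-.241,.1406)
for i,n in enumerate(("scene","top")):
    d,f=cam(n);im=d["image"];c=im[190:290,260:390] if i==0 else im[200:300,320:440]
    s=cv2.resize(c,(520,400),interpolation=cv2.INTER_CUBIC) if i==0 else cv2.resize(c,(480,400),interpolation=cv2.INTER_CUBIC)
    cv2.imwrite(f"pics/d{i}.png",s)
a=cv2.imread("pics/d0.png")[:,:400];b=cv2.imread("pics/d1.png")[:,60:460]
cv2.imwrite("pics/d.png",np.hstack([a,b]))
E
```

```text
t 7.1 pos [ 0.4423 -0.2399  0.1411] yang -20.86 zax [ 0.     0.004 -1.   ] open 0.0001990431963094335 F [1.8 5.9 1.8] d [-0.0182 -0.0447  0.0005]
```

View pics/d.png

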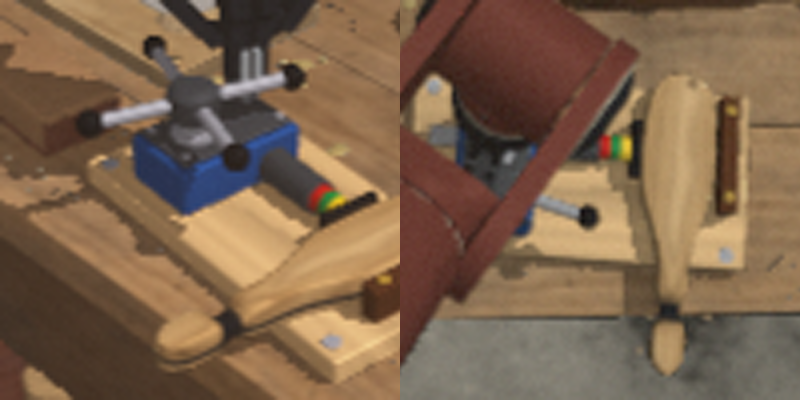

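The wheel has turned with the finger and the pad is just reaching the blank; forces are about 6 N. Continuing.

Call:
drive_tool --rows '[[[-0.00227, 0.00074, 0], 0.05], [[-0.00227, 0.00074, 0], 0.05], [[-0.00227, 0.00074, 0], 0.05], [[-0.00227, 0.00074, 0], 0.05], [[-0.00227, 0.00074, 0], 0.05], [[-0.00227, 0.00074, 0], 0.05], [[-0.00227, 0.00074, 0], 0.05], [[-0.00227, 0.00074, 0], 0.05], [[-0.00227, 0.00074, 0], 0.05], [[-0.00227, 0.00074, 0], 0.05]]'

```text
t: 8.2
tool_pos: [0.4365, -0.2623, 0.1411]
tool_rot: [-2.944, -1.085, -0.006]
contact_force: [3.7, 7.9, 1.5]
opening: 0.0002
grip_force: 4.3
```

```bash
python3 - <<'E'
from h import *
to(.394,-.241,.1406)
for i,n in enumerate(("scene","top")):
    d,f=cam(n);im=d["image"];c=im[205:305,290:390] if i==0 else im[200:300,335:435]
    cv2.imwrite(f"pics/d{i}.png",cv2.resize(c,(400,400),interpolation=cv2.INTER_CUBIC))
cv2.imwrite("pics/e.png",np.hstack([cv2.imread("pics/d0.png"),cv2.imread("pics/d1.png")]))
E
```

```text
t 8.2 pos [ 0.4365 -0.2623  0.1411] yang -49.53 zax [ 0.002  0.005 -1.   ] open 0.00019445666849753272 F [3.7 7.9 1.5] d [-0.0185 -0.0438  0.0005]
```

View pics/e.png

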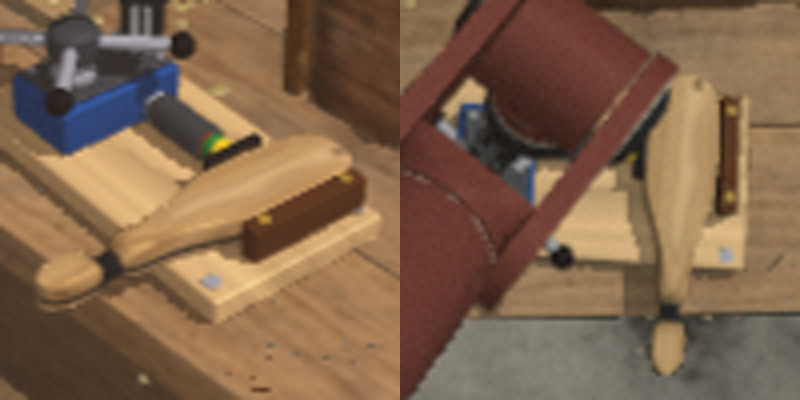

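```bash
cat >> h.py <<'E'
def bands(im,d,f):
    y=np.radians(-4.67);o=np.array([.4289,-.3093])
    hsv=cv2.cvtColor(im,cv2.COLOR_BGR2HSV).astype(int)
    r=[]
    for j in np.arange(.03,-.06,-.002):
        X=[o[0]-np.sin(y)*j,o[1]+np.cos(y)*j,.037]
        u,v=proj(d,f,X); p=hsv[int(round(v)),int(round(u))]; r.append((int(round(j*1000)),*map(int,p)))
    return r
E
python3 - <<'E'
from h import *
d,f=cam("scene");im=d["image"]
A=bands(cv2.imread("pics/scene0.png"),d,f);B=bands(im,d,f)
for a,b in zip(A,B):print(a,b[1:])
i0=cv2.imread("pics/scene0.png")
g=lambda x,a:cv2.resize(x[a[0]:a[0]+50,a[1]:a[1]+50],(400,400),interpolation=cv2.INTER_CUBIC)
cv2.imwrite("pics/f.png",np.hstack([g(i0,(215,315)),g(im,(215,325))]))
E
```

```text
(30, 8, 35, 59) (168, 14, 91)
(28, 8, 35, 59) (168, 14, 91)
(26, 5, 22, 69) (9, 25, 70)
(24, 5, 23, 66) (8, 30, 68)
(22, 5, 22, 69) (4, 29, 71)
(20, 5, 22, 69) (4, 29, 71)
(18, 0, 23, 68) (9, 26, 69)
(16, 0, 23, 68) (9, 26, 69)
(14, 0, 22, 70) (0, 22, 71)
(12, 4, 30, 69) (9, 26, 69)
(10, 2, 90, 88) (5, 22, 70)
(8, 2, 90, 88) (5, 22, 70)
(6, 2, 217, 181) (4, 25, 72)
(4, 2, 217, 181) (4, 25, 72)
(2, 2, 215, 185) (6, 18, 72)
(0, 7, 199, 147) (4, 25, 71)
(-2, 37, 130, 98) (6, 18, 72)
(-4, 59, 140, 111) (4, 25, 71)
(-6, 42, 163, 133) (0, 18, 72)
(-8, 42, 163, 133) (0, 18, 72)
(-10, 23, 215, 206) (9, 25, 71)
(-12, 23, 215, 206) (9, 25, 71)
(-14, 23, 209, 183) (6, 17, 73)
(-16, 10, 78, 49) (4, 25, 72)
(-18, 12, 80, 48) (3, 36, 78)
(-20, 12, 80, 48) (3, 36, 78)
(-22, 13, 76, 47) (10, 162, 118)
(-24, 13, 76, 47) (10, 162, 118)
(-26, 11, 79, 45) (60, 145, 123)
(-28, 11, 79, 45) (60, 145, 123)
(-30, 14, 83, 46) (42, 162, 146)
(-32, 13, 87, 47) (28, 190, 165)
(-34, 13, 81, 44) (24, 214, 226)
(-36, 13, 81, 44) (24, 214, 226)
(-38, 15, 121, 84) (21, 168, 100)
(-40, 15, 121, 84) (21, 168, 100)
(-42, 15, 131, 128) (13, 82, 50)
(-44, 16, 132, 170) (14, 72, 53)
(-46, 16, 130, 174) (14, 79, 55)
(-48, 16, 130, 175) (15, 121, 93)
(-50, 16, 128, 175) (15, 130, 141)
(-52, 16, 128, 175) (15, 130, 141)
(-54, 16, 128, 184) (15, 129, 184)
(-56, 16, 123, 184) (16, 128, 187)
(-58, 16, 123, 184) (16, 128, 187)
```

View pics/f.png

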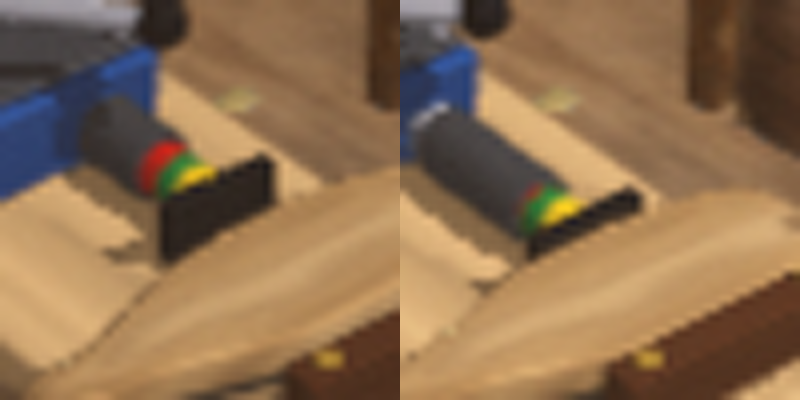

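Left: initial, red fully visible. Right: now only a sliver of red shows at (535,190), with green and yellow in full; about 6.5 mm in. About 0.25 rad more.

Call:
drive_tool --rows '[[[-0.00227, 0.00074, 0], 0.05], [[-0.00227, 0.00074, 0], 0.05], [[-0.00227, 0.00074, 0], 0.05], [[-0.00227, 0.00074, 0], 0.05], [[-0.00227, 0.00074, 0], 0.05], [[0, 0, 0], 0]]'

```text
t: 8.95
tool_pos: [0.4294, -0.2719, 0.1411]
tool_rot: [-3.055, -0.711, -0.006]
contact_force: [4.0, 7.3, 1.1]
opening: -0.0
grip_force: 3.9
```

```bash
python3 - <<'E'
from h import *
to(.394,-.241,.1406)
d,f=cam("scene");im=d["image"]
for b in bands(im,d,f)[20:]:print(b)
i0=cv2.imread("pics/scene0.png")
g=lambda x,a,w:cv2.resize(x[a[0]:a[0]+w,a[1]:a[1]+w],(400,400),interpolation=cv2.INTER_CUBIC)
cv2.imwrite("pics/g.png",np.hstack([g(im,(205,290),100),g(im,(220,330),40)]))
E
```

```text
t 8.95 pos [ 0.4294 -0.2719  0.1411] yang -63.8 zax [ 0.003  0.005 -1.   ] open -1.162029794552637e-05 F [4.  7.3 1.1] d [-0.0181 -0.0433  0.0006]
(-10, 5, 22, 71)
(-12, 5, 22, 71)
(-14, 0, 17, 73)
(-16, 5, 22, 70)
(-18, 175, 21, 74)
(-20, 175, 21, 74)
(-22, 10, 21, 73)
(-24, 10, 21, 73)
(-26, 59, 109, 101)
(-28, 59, 109, 101)
(-30, 42, 165, 144)
(-32, 28, 191, 164)
(-34, 24, 218, 226)
(-36, 24, 218, 226)
(-38, 21, 168, 100)
(-40, 21, 168, 100)
(-42, 12, 77, 50)
(-44, 12, 74, 52)
(-46, 14, 80, 54)
(-48, 14, 122, 92)
(-50, 15, 130, 139)
(-52, 15, 130, 139)
(-54, 16, 130, 184)
(-56, 16, 130, 186)
(-58, 16, 130, 186)
```

View pics/g.png

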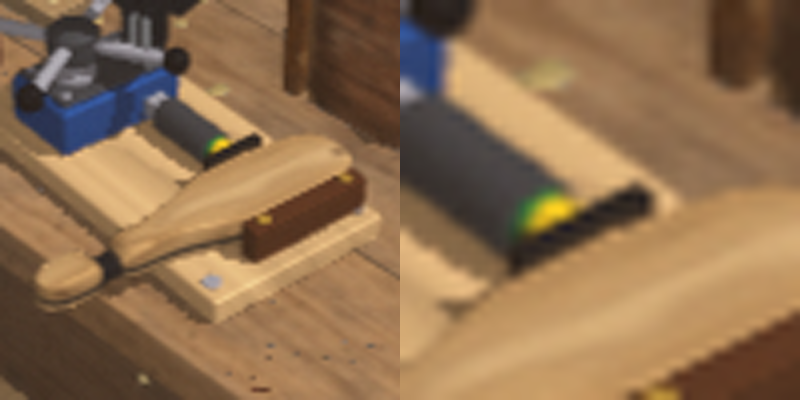

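Red gone, green half visible, yellow fully visible (at (548,215)); blank flat on the fence. Backing off and lifting.

Call:
drive_tool --rows '[[[0.003, 0, 0], 0], [[0.004, 0, 0], 0], [[0.004, 0, 0], 0], [[0.004, 0, 0], 0], [[0, 0, 0], 0], [[0, 0, -0.02], 0], [[0, 0, -0.03], 0], [[0, 0, -0.04], 0], [[0, 0, -0.04], 0], [[0, 0, -0.02], 0]]'

```text
t: 10.0
tool_pos: [0.4428, -0.2679, 0.2958]
tool_rot: [3.054, 0.713, 0.006]
contact_force: [1.0, -0.0, 1.1]
opening: -0.0004
grip_force: 0.0
```

Call:
drive_tool --rows '[[[0, 0, 0], 0], [[0, 0, 0], 0], [[0, 0, 0], 0], [[0, 0, 0], 0], [[0, 0, 0], 0]]'

```text
t: 10.5
tool_pos: [0.4416, -0.2668, 0.2897]
tool_rot: [-3.057, -0.714, 0.003]
contact_force: [0.3, 0.5, -0.2]
opening: 0.0004
grip_force: 0.0
```

```bash
python3 - <<'E'
from h import *
to(.394,-.241,.1406)
d,f=cam("scene");im=d["image"]
g=lambda x,a,w:cv2.resize(x[a[0]:a[0]+w,a[1]:a[1]+w],(400,400),interpolation=cv2.INTER_CUBIC)
cv2.imwrite("pics/h.png",np.hstack([g(im,(130,250),160),g(im,(220,330),40)]))
E
```

```text
t 10.5 pos [ 0.4416 -0.2668  0.2897] yang -63.72 zax [-0.002  0.002 -1.   ] open 0.0003862384002820666 F [ 0.3  0.5 -0.2] d [-0.031  -0.0439  0.1492]
```

View pics/h.png

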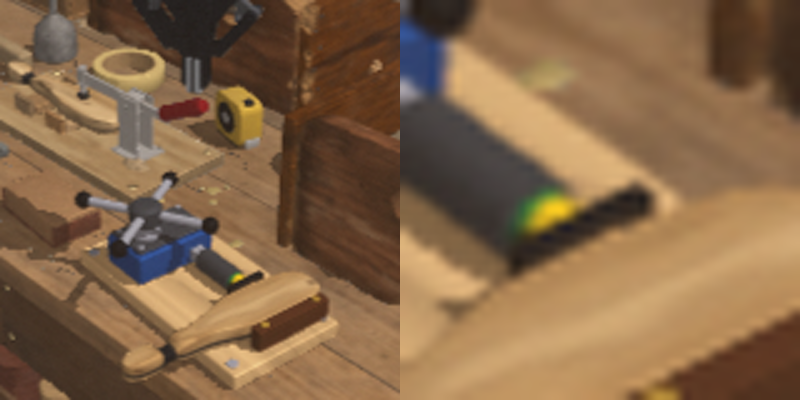

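The clamp has held: red is hidden, green is partly visible and yellow is in full at (548,213). The gripper is clear of everything.

```bash
python3 -c "
from station import ctrl
print(ctrl.finish_job())"
```

```text
the job is handed in; nothing more can be done
None
```

The brush blank is clamped against the fence with the red band in the sleeve and the yellow band showing in full; the gripper is clear of everything, and I handed the job in at about 10.5 s.

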